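# Cure the varnish on small painted panels in the UV box

### The arm

A 6-joint arm with a two-finger parallel gripper is mounted at the origin on the work surface. World frame = base frame: x ahead of the robot, y to its left, z up, the work surface at z = 0. Lengths are in mm, angles in rad, forces in N, time in s.
With the tool pointing down it reaches from about 325 to 900 mm from the base axis. Payload 3.5 kg.
Tool frame: the origin (TCP) lies midway between the tips of the shut fingers; the grasp point (between the pads) lies bot.tcp_to_grasp behind it (bot.tcp_to_grasp is the distance from the TCP to the grasp point, in mm); z points along the fingers, y is the line along which they close (so a half turn about z gives the same grasp; the last joint's range is limited). The gripper opens to 85 mm and grips with 20 to 120 N. Pads are 22 mm wide; open, the fingers measure 114 mm over their backs; the gripper's body (76 mm by 85 mm) begins 54 mm behind the grasp point. The pads swing forward as they close: fully open they stand 13 mm farther back than shut.
Start: joints at [-1.408, 0.276, -0.026, 1.268, 0, 1.467], TCP at [164.164, -603.052, 231.313] pointing down, gripper open.
Joint ranges: [-3.12, 3.12], [-0.85, 1.88], [-1.08, 1.24], [-1.95, 2.15], [-1.57, 1.53], [-3.14, 3.14]. Speed limits (rad/s): [2.57, 2.57, 3.14, 3.14, 3.14, 3.14].

### API

Orientations are given as [roll, pitch, yaw] about the fixed x, y, z axes, in that order (R = Rz(yaw) Ry(pitch) Rx(roll)).
In Python, from station import status, read_camera, bot, search_frame, tip_of gives the robot as it stands. The module is installed in compiled form; this text tells all that it offers.
- The arm moves only by the shell command python3 -m handwheel 'ROWS' [FORCE]. ROWS is JSON, a list of rows, each a list of 7 numbers: the opening, from 0 (shut) to 1 (fully open), then the shift along the tool's x, y, z in m, then the turn, a rotation vector about the tool's x, y, z in rad. In form: [[claw, dx, dy, dz, ax, ay, az], ...]. A call has 1 to 10 rows; each row is the pose to reach, as a shift and turn from the pose commanded when the call began, along the tool's axes at that moment; what a row does not reach only later rows make up. A row lasts 1/12 s, in which the tool goes at most 41.7 mm and 7.16 degrees, less where a joint would pass 70% of its speed; a pose out of reach is approached as far as the arm can. A call with a gripper value outside its range is refused whole. The fingers move at their own pace and stop on an object; FORCE is the grip in N (left out, the last holds). Time passes only in rows, so rows that repeat a pose let the fingers close. It gives the time, the measured TCP pose, the force, the opening and the grip force at its end, in the units of the state.
- status.state(): the state, without advancing time (a new reading comes with each control period).
- read_camera(name): name is "scene" or "top" or "wrist"; returns a dict with "img" (420x560x3 uint8, red, green, blue), "range_z" (420x560 float32, mm along the optical axis (not along the pixel's ray), 0 where there is no reading), "mtx" (3x3 intrinsics, pixels), "world_to_cam" (4x4, takes a point from world to camera coordinates). Camera axes: x right, y up, looking along -z (the intrinsics and any distortion apply to the point x, -y, -z); pixel columns grow to the right and rows downward; lengths in mm; the calibration is good to about 2 mm. A picture is of the moment at which its call begins.
- bot.sign_off(): hands the job in; it is judged then, once.
Trained networks look in the newest picture that a camera, given by its name, has taken for a name from the list of things; names that differ only in an ending like _2 or _b are one class to them, and where a whole thing is asked for, a point or a joint stands for the part that bears it (a point fixed in the world has none). Each returns a list of dicts, best first, with "conf" (0 to 1); they miss things now and then, are a little off and sometimes report something else, mostly with a low value. They report only what shows in the picture. A call takes as long as a camera call. They do not tell look-alikes from the thing itself.
- search_frame(camera, thing): "pixel" ([column, row] in pixels, amid what is visible of it).
- tip_of(camera, thing): "pixel" ([column, row] in pixels: a listed point, or the origin of a listed thing).
The state is a dict: "time": time; "q": joint angles; "joint_velocities": joint speeds; "joint_torque": joint torques, N m; "tcp_pos": TCP position; "ee_rot": TCP orientation; "wrist_force": force on the tool from outside, world axes, zero at the start; "moment": the same for the moment, N m; "gripper_width": finger opening in mm; "grasp_force": force on a finger pad.
Only numpy, scipy, OpenCV 4.12 (cv2) and the standard library are available. Lean on these libraries where they do the work, as an engineer would, in place of code of your own. Each camera call takes 0.05 s, during which the arm holds its last target. There are 200 camera calls.

### The job

The two or three little painted panels on the grey board have fresh UV varnish: open the amber sliding cover of the curing box, lay every panel face up in a nest of the box's tray, one to a nest and flat between the black stops, slide the cover fully shut, press the green start button fully down and let it come back up, and leave the cover shut for three seconds. Then open the cover, move all the panels to the wooden drying tray, lying flat side by side and face up, and slide the cover shut again. Press start only when the cover is shut, and leave the paint pots, glass, bottle, tape roll and wooden block where they are.

Things in the scene. Friction and masses are not known exactly. Their poses are not given: they have to be found in the camera images.
- uvbox: Grey UV curing box, fixed, 430 mm (its x) x 310 mm (its y) x 112 mm high; origin on the table, 40 mm in front of its centre; x points from its front (robot side) to its back, y to the robot's left, z up; yaw within 0.12 rad. In x (mm): button fascia -175 to -125, top 84 high; loading bay -113 to 59; rear housing 59 to 255, top 100 high, over which the cover slides.
- bay (a point): Centre of the mouth of the loading bay, axes as the box's. The bay is open to the top when the cover is open: inside 172 mm (x) by 284 mm (y), 56 mm deep from its walls' tops (100 mm above the table) to the aluminium tray floor (44 mm above the table). The side tracks, outermost 9 mm of the box, are 112 mm high.
- nest1 (a point): Centre of the middle of three nests, on the tray floor (44 mm above the table), axes as the box's; takes one panel, 60 mm side along the box's x. Black stops 6 mm high stand 36 to 41 mm either side of the centre in x (near the nest's corners only: the middle 50 mm is free for fingers), and 3 mm dividers half-way between nests: about 6 mm of play in x, 4.5 mm in y.
- nest0 (a point): Centre of the nest at the robot's right, 92 mm from nest1 along the box's -y; the same in all else.
- nest2 (a point): Centre of the nest at the robot's left, 92 mm from nest1 along the box's +y; the same in all else.
- cover (a joint): Amber cover sliding along the box's x in its tracks, metres: 0 fully shut, grows as it opens towards the back (away from the robot), 0.185 fully open at its end stop. Starts 0 to 0.05 open; stays where it is left (friction 2 N, light damping). The plate is 190 x 290 x 5 mm, top at z 107 mm; fully open it clears all of the bay but 1 mm.
- cover_handle (a point): Centre of the cover's steel handle bar: a round bar 10 mm thick and 120 mm long, along the box's y, on two end posts, axis 29.5 mm above the cover's top face (136.5 mm above the table), near the cover's front edge. It moves with the cover: at joint 0 it is at x -105 mm in the box's frame. Can be pinched from above across the box's x.
- start (a joint): Travel of the green start button, metres: 0 up, 0.007 fully down; it springs back. Fully down takes about 5 N.
- start_top (a point): Centre of the top of the green start button (32 mm across), which faces up and is pressed straight down; it stands on the fascia at the robot's right end of it (x -150, y -105 mm in the box's frame), 107 mm above the table when up.
- board: Grey varnishing board with a white grid, fixed, 250 mm (its x) x 216 mm (its y) x 4 mm; origin at the centre of its underside, on the table. Left or right of the box.
- rack: Wooden drying tray, fixed, 250 mm (its x) x 216 mm (its y), across the box from the board; panels lie on its slats, a flat bed 14 mm above the table, 238 x 204 mm clear inside a rim 22 mm high; origin at the centre of its underside, on the table. Three panels fit, e.g. centred at (67, 46), (-67, 46), (0, -46) mm in its frame, 60 mm sides along its x.
- panel_a: Small wooden panel painted blue and green; 60 mm along its x, 80 mm along its y, 22 mm thick, about 90 g; origin at the centre of its underside, z out of the painted face. Starts face up on the grey board. None from the start if this panel is absent this time.
- panel_b: Small wooden panel painted red with a black field and mint dots; 60 mm along its x, 80 mm along its y, 22 mm thick, about 90 g; origin at the centre of its underside, z out of the painted face. Starts face up on the grey board. None from the start if this panel is absent this time.
- panel_c: Small wooden panel painted white with a yellow and a blue patch; 60 mm along its x, 80 mm along its y, 22 mm thick, about 90 g; origin at the centre of its underside, z out of the painted face. Starts face up on the grey board. None from the start if this panel is absent this time.
- pot_blue: Bystander, to be left alone: paint pot with blue label and cap, 54 mm across, 75 mm high; origin at the centre of its underside.
- pot_green: Bystander, to be left alone: paint pot with green label and black cap, 54 mm across, 75 mm high; origin at the centre of its underside.
- glass_jar: Bystander, to be left alone: open clear glass, 72 mm across, 110 mm high; origin at the centre of its underside.
- varnish: Bystander, to be left alone: amber varnish bottle, 60 mm across, 160 mm high; origin at the centre of its underside.
- tape: Bystander, to be left alone: roll of yellow tape lying flat, 100 mm across, 25 mm high; origin at the centre of its underside.
- wedge: Bystander, to be left alone: plain wooden block 90 x 60 x 40 mm; origin at the centre of its underside.
Not all that is in view belongs to the job. What is shaped like the panel_c but pink is not meant. What is shaped like the panel_b but turquoise is not meant.

How it is judged:
By the outcome, as a careful person would: the job done as asked, in the order asked, and still so for the second after the job is handed in, with the robot touching nothing.
Of panel_a, panel_b, panel_c only 2 to 3 are there at a start; the rules pass over those that are not, and their reading is None.
At some moment in a run one of panel_a, panel_b, panel_c may be knocked a few centimetres aside while the robot is not near it.
It also fails if it takes over 210 s, if anything falls off the work surface, if the arm or the gripper's body presses on something with over 40 N, if the wrist force passes 120 N, or if a joint passes its speed limit or range.

## Working session

There is one attempt and no reset: what is moved stays moved. The work goes in short steps, Python scripts to look and compute and a shell command to move; the robot and the scene stay as the last step left them, time stands still between calls to the robot, and variables do not carry over. Pictures are saved under pics/ and viewed, at most 14 in all, crops included, and the job is handed in when it is done.

```bash
mkdir -p pics
cat > h.py <<'E'
import numpy as np, cv2
from station import status, read_camera, bot, search_frame, tip_of
from scipy.spatial.transform import Rotation as R
def shot(name,fn=None):
    c=read_camera(name)
    if fn: cv2.imwrite('pics/'+fn,c['img'][:,:,::-1])
    return c
def world(c,u,v,z=None):
    K=c['mtx'];T=np.linalg.inv(c['world_to_cam'])
    r=np.array([(u-K[0,2])/K[0,0],-(v-K[1,2])/K[1,1],-1.0])
    if z is None:
        d=c['range_z'][int(round(v)),int(round(u))]; s=d
    else:
        d=T[:3,:3]@r; s=(z-T[2,3])/d[2]
    return T[:3,:3]@(r*s)+T[:3,3]
def cloud(c):
    K=c['mtx'];T=np.linalg.inv(c['world_to_cam']);d=c['range_z'].astype(float)
    v,u=np.mgrid[:d.shape[0],:d.shape[1]]
    p=np.stack([(u-K[0,2])/K[0,0]*d,-(v-K[1,2])/K[1,1]*d,-d],-1)
    return p@T[:3,:3].T+T[:3,3]
def project(c,p):
    q=c['world_to_cam']@np.append(p,1.0);K=c['mtx']
    return K[0,0]*q[0]/-q[2]+K[0,2],-K[1,1]*q[1]/-q[2]+K[1,2]
def rel(p,yaw):
    """shift in tool axes(m) from current tcp to p(mm) and turn so tool y dir has given yaw(mod pi), pointing down"""
    s=status.state();M=R.from_euler('xyz',s['ee_rot'])
    sh=M.inv().apply(np.array(p)-s['tcp_pos'])/1000
    best=None
    for k in (0,np.pi):
        y=np.array([np.cos(yaw+k),np.sin(yaw+k),0]);z=np.array([0,0,-1.]);x=np.cross(y,z)
        rv=(M.inv()*R.from_matrix(np.c_[x,y,z])).as_rotvec()
        if best is None or np.linalg.norm(rv)<np.linalg.norm(best): best=rv
    print('shift',sh.round(4),'turn',best.round(4),'n',round(np.linalg.norm(best)/.125,1), 'q6',round(s['q'][5],2))
E
python3 - <<'E'
from h import *
s=status.state();print(s,bot.tcp_to_grasp)
for n in('scene','top'):
    c=shot(n,n+'0.png');print(n,c['mtx'].tolist(),np.linalg.inv(c['world_to_cam'])[:3].round(2).tolist())
    for t in['panel_a','panel_b','panel_c','cover_handle','start_top','nest1','bay','board','rack','uvbox']:
        print(t,[(np.round(d['pixel']).tolist(),round(d['conf'],2)) for d in tip_of(n,t)[:4]])
E
```

```text
{'time': 0.0, 'q': array([-1.40843358e+00,  2.77113149e-01, -2.78890925e-02,  1.26800749e+00,
       -1.06149450e-05,  1.46738575e+00]), 'joint_velocities': array([-0.0003764 , -0.00188251, -0.00019352, -0.00202825, -0.00089206,
       -0.00175471]), 'joint_torque': array([ 4.82319811e-04, -4.45508695e+01,  2.95200545e+01,  1.62933196e-02,
       -1.11124248e-04, -6.90919791e-06]), 'tcp_pos': array([ 164.01327331, -602.28320353,  230.1681637 ]), 'ee_rot': array([-3.13938998e+00, -2.17923296e-04,  2.65773100e-01]), 'wrist_force': array([-0.16648957,  0.17276243, -0.46452545]), 'moment': array([-0.01962739,  0.02003453, -0.00214446]), 'grasp_force': 0.0, 'gripper_width': 85.20352987812157} 18.700000000000003
scene [[500.9079308738861, 0.0, 274.20189416393066], [0.0, 500.9079308738861, 215.15228269455216], [0.0, 0.0, 1.0]] [[-0.47, -0.75, 0.46, 1324.53], [0.88, -0.41, 0.24, 387.61], [0.01, 0.52, 0.85, 1556.27]]
panel_a [([444.0, 243.0], 0.9), ([364.0, 266.0], 0.78), ([354.0, 326.0], 0.74), ([409.0, 223.0], 0.63)]
panel_b [([444.0, 243.0], 0.9), ([364.0, 266.0], 0.78), ([354.0, 326.0], 0
[... 441 characters left out ...]
20089532407], [0.0, 432.7767640571919, 207.94603007393974], [0.0, 0.0, 1.0]] [[0.02, 1.0, -0.09, 404.61], [-1.0, 0.02, 0.02, 16.63], [0.02, 0.09, 1.0, 1470.76]]
panel_a [([122.0, 278.0], 0.97), ([156.0, 199.0], 0.84), ([159.0, 280.0], 0.76), ([276.0, 196.0], 0.74)]
panel_b [([122.0, 278.0], 0.97), ([156.0, 199.0], 0.84), ([159.0, 280.0], 0.76), ([276.0, 196.0], 0.74)]
panel_c [([122.0, 278.0], 0.97), ([156.0, 199.0], 0.84), ([159.0, 280.0], 0.76), ([276.0, 196.0], 0.74)]
cover_handle [([275.0, 216.0], 0.64)]
start_top [([158.0, 200.0], 0.61), ([303.0, 242.0], 0.52)]
nest1 []
bay [([274.0, 197.0], 0.95)]
board [([175.0, 214.0], 0.65)]
rack [([384.0, 222.0], 0.9)]
uvbox [([278.0, 195.0], 0.7)]
```

View pics/top0.png

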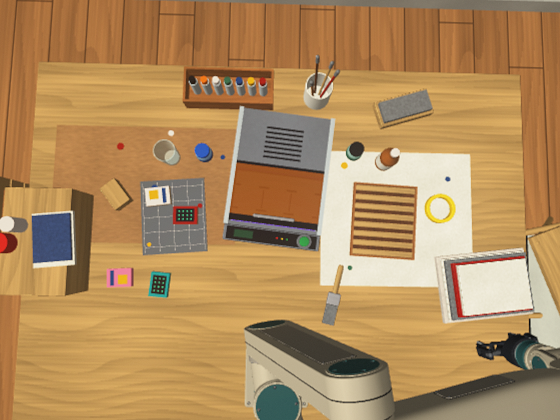

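View pics/scene0.png

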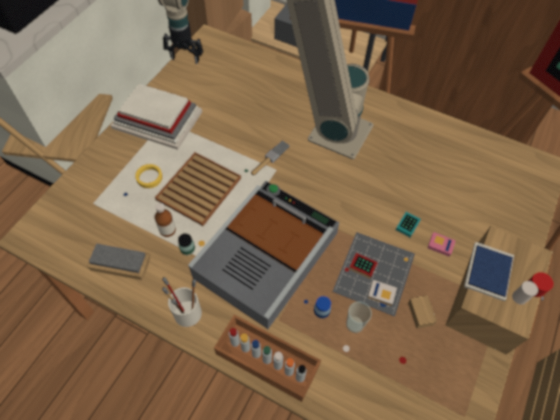

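Top view: white/yellow/blue panel_c is at about (157,195) and red panel_b at (185,215), both on the board (175,214). panel_a isn't visible. The things that could be mistaken for them lie off the board on the bare table: pink at (120,278) and turquoise at (159,284). The box is at (278,180), its button at (303,242) and the rack at (384,222). Next I'll check my choice in a close crop and measure.

Run:
```python
from h import *
c=shot('top');im=c['img']
cr=im[165:305,95:255][:,:,::-1];cv2.imwrite('pics/crop.png',cv2.resize(cr,None,fx=4.5,fy=4,interpolation=cv2.INTER_CUBIC))
P=cloud(c)
def fit(m,name):
    q=P[m][:,:2].astype(np.float32);r=cv2.minAreaRect(q);print(name,len(q),np.round(r[0],1),np.round(r[1],1),round(r[2],2),'z',P[m][:,2].mean().round(1))
u=np.indices(im.shape[:2])[1];v=np.indices(im.shape[:2])[0]
inb=(u>215)&(u<345)&(v>95)&(v<260)
fit(inb&(P[...,2]>70)&(P[...,2]<125),'box')
fit(inb&(P[...,2]>125)&(P[...,2]<150),'handle')
fit((u>340)&(u<425)&(v>175)&(v<268)&(P[...,2]>9)&(P[...,2]<40),'rack')
for n,a in dict(white=(138,178,178,210),red=(168,203,200,230)).items():
    fit((u>a[0])&(u<a[1])&(v>a[2])&(v<a[3])&(P[...,2]>16)&(P[...,2]<40),n)
for n,p,z in[('handle',(275,216),136.5),('start',(303,242),107),('bay',(274,197),100),('jar',(165,152),50),('bluepot',(203,152),75),('wedge',(115,194),40),('green',(355,150),75),('rack',(384,222),14)]:
    print(n,world(c,*p,z).round(0))
```

```text
box 12926 [656.9  21.8] [510.  389.9] 0.74 z 102.1
handle 136 [503.3  21.5] [127.6  10.2] 83.41 z 140.6
rack 3286 [ 498.2 -351.1] [281.3 309.6] 87.88 z 15.1
white 469 [568.4 399. ] [ 83.9 102. ] 6.0 z 26.5
red 451 [521.9 324.2] [73.1 96.2] 0.75 z 26.6
handle [506.  17. 136.]
start [428. -73. 107.]
bay [570.  21. 100.]
jar [719. 386.  50.]
bluepot [716. 256.  75.]
wedge [577. 546.  40.]
green [ 734. -242.   75.]
rack [ 502. -353.   14.]
```

View pics/crop.png

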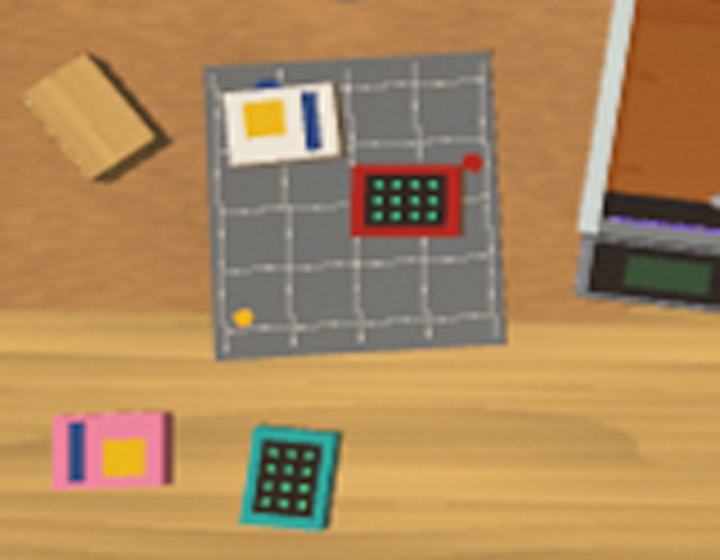

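The crop confirms it: white panel_c and red panel_b are on the board, while the pink and turquoise pieces are off it and will be left alone. Next I'll move above the handle.

Run:
```python
from h import *
rel([480,20,300],-0.115)
```

```text
shift [ 0.4684 -0.5182 -0.0687] turn [ 0.    0.   -1.19] n 9.5 q6 1.47
```

```bash
python3 -m handwheel '[[1,0.234,-0.259,-0.069,0,0,0],[1,0.234,-0.259,-0.069,0,0,0],[1,0.234,-0.259,-0.069,0,0,0],[1,0.234,-0.259,-0.069,0,0,0],[1,0.234,-0.259,-0.069,0,0,0],[1,0.234,-0.259,-0.069,0,0,0],[1,0.234,-0.259,-0.069,0,0,0],[1,0.234,-0.259,-0.069,0,0,0],[1,0.234,-0.259,-0.069,0,0,0],[1,0.234,-0.259,-0.069,0,0,0]]' 40; python3 -m handwheel '[[1,0.234,-0.259,0,0,0,-1.19],[1,0.234,-0.259,0,0,0,-1.19],[1,0.234,-0.259,0,0,0,-1.19],[1,0.234,-0.259,0,0,0,-1.19],[1,0.234,-0.259,0,0,0,-1.19],[1,0.234,-0.259,0,0,0,-1.19],[1,0.234,-0.259,0,0,0,-1.19],[1,0.234,-0.259,0,0,0,-1.19],[1,0.234,-0.259,0,0,0,-1.19],[1,0.234,-0.259,0,0,0,-1.19]]'
python3 - <<'E'
from h import *
rel([480,20,300],-0.115)
c=shot('wrist','w0.png');print(c['mtx'][0,0],np.linalg.inv(c['world_to_cam'])[:3].round(2).tolist())
for t in ['cover_handle','start_top','bay','nest1','uvbox']:
    for d in tip_of('wrist',t)[:2]: print(t,np.round(d['pixel'],1),round(d['conf'],2))
P=cloud(c);m=(P[...,2]>130)&(P[...,2]<146)&(P[...,0]<600)
q=P[m];print(len(q),q.min(0),q.max(0),cv2.minAreaRect(q[:,:2].astype(np.float32)))
E
```

```text
time: 1.98
tcp_pos: [323.4, -288.5, 301.9]
ee_rot: [3.14, -0.002, 0.271]
wrist_force: [-0.1, 0.9, 0.8]
gripper_width: 85.3
grasp_force: 0.0
time: 2.82
tcp_pos: [481.4, 22.3, 300.0]
ee_rot: [3.141, -0.001, 1.466]
wrist_force: [-0.0, -1.3, -0.7]
gripper_width: 85.4
grasp_force: 0.0
shift [-0.0024 -0.0011 -0.    ] turn [ 0.0006 -0.0008  0.0099] n 0.1 q6 1.59
364.7458256762993 [[0.99, 0.1, 0.03, 489.67], [-0.1, 0.95, 0.3, 99.85], [-0.0, -0.3, 0.95, 442.52]]
cover_handle [309.6 187.4] 0.91
start_top [246.  277.4] 0.95
bay [373.7 173.7] 0.92
uvbox [375.3 158.1] 0.74
1686 [493.21644628 -42.60830066 130.62283509] [516.03471473  85.21585956 143.5081083 ] ((504.8280334472656, 21.132049560546875), (128.7700958251953, 10.038628578186035), 83.68246459960938)
```

View pics/w0.png

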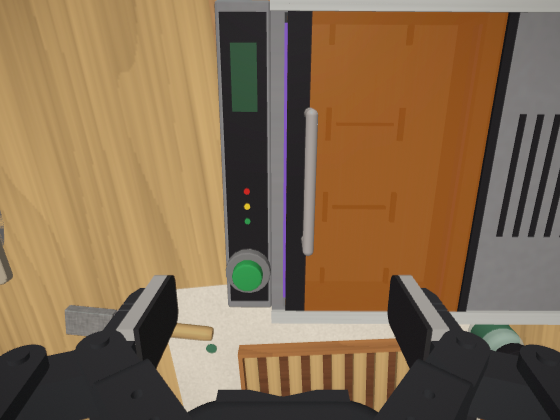

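The wrist view shows the handle bar running from (311,112) to (308,250), the green button at (246,273) and the cover nearly shut. The handle measures (505,21), z about 137, yaw -0.11, which agrees with the description. I'll pinch it next.

Run:
```python
from h import *
rel([505,21,119],-0.110)
c=read_camera('wrist');print(world(c,246,273,107))
```

```text
shift [0.0052 0.025  0.1813] turn [-0.      0.0002 -0.0077] n 0.1 q6 1.59
[431.02621772 -73.8862488  107.        ]
```

```bash
python3 -m handwheel '[[1,0.005,0.025,0.04,0,0,-0.008],[1,0.005,0.025,0.08,0,0,-0.008],[1,0.005,0.025,0.12,0,0,-0.008],[1,0.005,0.025,0.15,0,0,-0.008],[1,0.005,0.025,0.17,0,0,-0.008],[1,0.005,0.025,0.181,0,0,-0.008],[1,0.005,0.025,0.181,0,0,-0.008],[0.1,0.005,0.025,0.181,0,0,-0.008],[0.1,0.005,0.025,0.181,0,0,-0.008],[0.1,0.005,0.025,0.181,0,0,-0.008]]' 40;  python3 -m handwheel '[[0.05,0,0,0,0,0,0],[0.05,0,0,0,0,0,0],[0.05,0,0,0,0,0,0],[0.05,0,0,0,0,0,0],[0.05,0,0,0,0,0,0],[0.05,0,0,0,0,0,0],[0.05,0,0,0,0,0,0],[0.05,0,0,0,0,0,0]]'
```

```text
time: 4.0
tcp_pos: [507.0, 21.5, 121.5]
ee_rot: [3.137, -0.0, 1.463]
wrist_force: [0.1, -0.5, 1.0]
gripper_width: 51.6
grasp_force: 0.0
time: 4.67
tcp_pos: [505.5, 21.8, 120.1]
ee_rot: [3.141, -0.0, 1.464]
wrist_force: [-2.3, 0.1, 5.9]
gripper_width: 8.4
grasp_force: 39.2
```

```bash
python3 -m handwheel '[[0.05,0,0.01,0,0,0,0],[0.05,0,0.03,0,0,0,0],[0.05,0,0.05,0,0,0,0],[0.05,0,0.07,0,0,0,0],[0.05,0,0.09,0,0,0,0],[0.05,0,0.11,0,0,0,0],[0.05,0,0.13,0,0,0,0],[0.05,0,0.145,0,0,0,0],[0.05,0,0.155,0,0,0,0],[0.05,0,0.16,0,0,0,0]]';  python3 -m handwheel '[[0.05,0,0.002,0,0,0,0],[0.05,0,0.005,0,0,0,0],[0.05,0,0.007,0,0,0,0],[0.05,0,0.007,0,0,0,0]]'
```

```text
time: 5.5
tcp_pos: [665.8, 3.9, 120.2]
ee_rot: [3.14, 0.001, 1.463]
wrist_force: [-2.2, -0.8, 6.2]
gripper_width: 8.5
grasp_force: 39.7
time: 5.83
tcp_pos: [671.9, 3.3, 120.2]
ee_rot: [3.14, 0.001, 1.463]
wrist_force: [-0.4, -1.8, 5.4]
gripper_width: 8.3
grasp_force: 39.5
```

```bash
python3 -m handwheel '[[0.05,0,0.003,0,0,0,0],[0.05,0,0.005,0,0,0,0],[0.05,0,0.005,0,0,0,0]]';  python3 -m handwheel '[[0.05,0,0.003,0,0,0,0],[0.05,0,0.005,0,0,0,0],[0.05,0,0.005,0,0,0,0]]'
```

```text
time: 6.08
tcp_pos: [674.2, 3.0, 120.1]
ee_rot: [-3.137, 0.001, 1.463]
wrist_force: [-7.0, -0.3, 9.2]
gripper_width: 8.6
grasp_force: 40.1
time: 6.33
tcp_pos: [674.1, 3.0, 120.0]
ee_rot: [-3.127, 0.002, 1.464]
wrist_force: [-17.8, -0.4, 17.5]
gripper_width: 8.4
grasp_force: 41.0
```

```bash
python3 -m handwheel '[[0.05,0,-0.008,0,0,0,0],[0.6,0,-0.009,0,0,0,0],[0.6,0,-0.009,0,0,0,0],[0.6,0,-0.009,0,0,0,0],[0.6,0,-0.009,-0.04,0,0,0],[1,0,-0.009,-0.08,0,0,0],[1,0,-0.009,-0.12,0,0,0],[1,0,-0.009,-0.15,0,0,0],[1,0,-0.009,-0.15,0,0,0]]'
python3 - <<'E'
from h import *
rel([545,330,260],-0.0)
E
```

```text
time: 7.08
tcp_pos: [676.8, 3.6, 278.1]
ee_rot: [3.127, -0.0, 1.464]
wrist_force: [0.8, -0.1, 1.2]
gripper_width: 85.5
grasp_force: 0.0
shift [ 0.3105 -0.1661  0.0159] turn [ 0.0144  0.0003 -0.1068] n 0.9 q6 1.59
```

```bash
python3 -m handwheel '[[1,0.31,-0.166,0.016,0,0,-0.107],[1,0.31,-0.166,0.016,0,0,-0.107],[1,0.31,-0.166,0.016,0,0,-0.107],[1,0.31,-0.166,0.016,0,0,-0.107],[1,0.31,-0.166,0.016,0,0,-0.107],[1,0.31,-0.166,0.016,0,0,-0.107],[1,0.31,-0.166,0.016,0,0,-0.107],[1,0.31,-0.166,0.016,0,0,-0.107],[1,0.31,-0.166,0.016,0,0,-0.107],[1,0.31,-0.166,0.016,0,0,-0.107]]'; python3 -m handwheel '[[1,0,0,0,0,0,0],[1,0,0,0,0,0,0],[1,0,0,0,0,0,0]]'
cat >> h.py <<'E'
def panels(c,zlo,zhi,box=None,ver=True):
    """connected flat patches with height between zlo, zhi and plausible area"""
    P=cloud(c);m=((P[...,2]>zlo)&(P[...,2]<zhi)&(c['range_z']>0))
    if box: m&=(P[...,0]>box[0])&(P[...,0]<box[1])&(P[...,1]>box[2])&(P[...,1]<box[3])
    m=cv2.morphologyEx(m.astype(np.uint8),cv2.MORPH_OPEN,np.ones((3,3)))
    n,l,s,ce=cv2.connectedComponentsWithStats(m)
    for i in range(1,n):
        if s[i,4]<300: continue
        q=P[l==i];r=cv2.minAreaRect(q[:,:2].astype(np.float32))
        w,h=r[1];a=r[2]
        short=np.deg2rad(a if w<h else a+90); short=(short+np.pi/2)%np.pi-np.pi/2
        print('patch px',ce[i].round(0),'col',c['img'][l==i].mean(0).round(0),'ctr',np.round(r[0],1),'size',np.round(sorted(r[1]),1),'short-axis yaw',round(short,3),'z',np.median(q[:,2]).round(1))
E
python3 - <<'E'
from h import *
c=shot('wrist','w1.png');panels(c,18,36,(400,700,250,500))
c=shot('top');panels(c,18,36,(400,700,250,500))
E
```

```text
time: 7.92
tcp_pos: [538.1, 333.9, 252.2]
ee_rot: [-3.14, -0.001, 1.577]
wrist_force: [0.7, -0.4, -0.3]
gripper_width: 85.4
grasp_force: 0.0
time: 8.17
tcp_pos: [540.9, 328.8, 253.0]
ee_rot: [-3.141, 0.0, 1.569]
wrist_force: [0.7, 0.5, -0.3]
gripper_width: 85.4
grasp_force: 0.0
patch px [321.  87.] col [182. 169. 142.] ctr [578.2 410.5] size [60.1 80.2] short-axis yaw 0.135 z 26.0
patch px [259. 182.] col [93. 44. 38.] ctr [516.2 316.3] size [60.1 80.7] short-axis yaw 0.017 z 26.0
patch px [185. 215.] col [104.  54.  44.] ctr [514.2 316.9] size [57.4 81.3] short-axis yaw 0.018 z 26.2
```

View pics/w1.png

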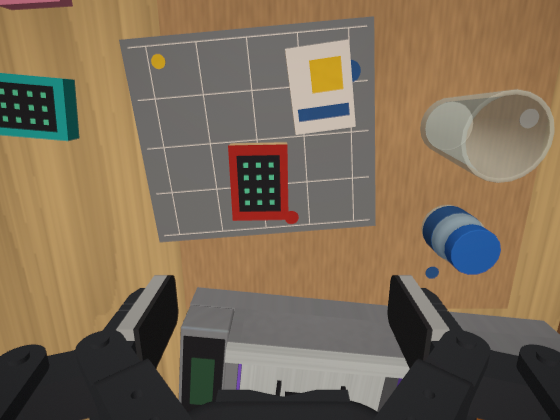

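The wrist view shows the white panel at (321,87) and the red one at (259,182), both face up on the board. The jar and blue pot are to the right, clear of the grasp. The fitted sizes of 60x80 and z of 26 match. I'll take red first.

Run:
```python
from h import *
rel([516,316.5,8],0.017)
```

```text
shift [-0.0121 -0.0249  0.2453] turn [ 0.0001  0.0001 -0.019 ] n 0.2 q6 2.02
```

```bash
python3 -m handwheel '[[1,-0.012,-0.025,0.04,0,0,-0.019],[1,-0.012,-0.025,0.08,0,0,-0.019],[1,-0.012,-0.025,0.12,0,0,-0.019],[1,-0.012,-0.025,0.155,0,0,-0.019],[1,-0.012,-0.025,0.185,0,0,-0.019],[1,-0.012,-0.025,0.21,0,0,-0.019],[1,-0.012,-0.025,0.23,0,0,-0.019],[1,-0.012,-0.025,0.24,0,0,-0.019],[1,-0.012,-0.025,0.245,0,0,-0.019],[1,-0.012,-0.025,0.245,0,0,-0.019]]'; python3 -m handwheel '[[1,0,0,0,0,0,0],[0.5,0,0,0,0,0,0],[0.5,0,0,0,0,0,0],[0.5,0,0,0,0,0,0],[0.5,0,0,0,0,0,0],[0.5,0,0,0,0,0,0],[0.5,0,0,0,0,0,0]]' 40; python3 -m handwheel '[[0.5,0,0,-0.015,0,0,0],[0.5,0,0,-0.04,0,0,0],[0.5,0,0,-0.08,0,0,0],[0.5,0,0,-0.12,0,0,0],[0.5,0,0,-0.16,0,0,0],[0.5,0,0,-0.2,0,0,0],[0.5,0,0,-0.21,0,0,0],[0.5,0,0,-0.21,0,0,0]]'
python3 - <<'E'
from h import *
c=shot('wrist','w2.png')
P=cloud(c)
panels(c,18,36,(400,700,250,500))
rel([570,12,220],-.11)
E
```

```text
time: 9.1
tcp_pos: [515.1, 317.1, 7.7]
ee_rot: [-3.14, 0.001, 1.589]
wrist_force: [0.6, 0.4, -0.9]
gripper_width: 84.9
grasp_force: 0.0
time: 9.68
tcp_pos: [516.7, 318.6, 10.2]
ee_rot: [3.138, -0.001, 1.59]
wrist_force: [-0.1, -0.1, 5.7]
gripper_width: 58.8
grasp_force: 44.6
time: 10.35
tcp_pos: [518.0, 319.3, 223.7]
ee_rot: [3.133, -0.004, 1.59]
wrist_force: [0.4, -0.7, -0.7]
gripper_width: 58.8
grasp_force: 43.9
patch px [350.  77.] col [195. 182. 153.] ctr [578.3 410.5] size [60.5 80.2] short-axis yaw 0.136 z 26.0
patch px [469. 121.] col [162. 160. 146.] ctr [691. 374.] size [15.1 50.1] short-axis yaw -0.023 z 26.8
shift [-3.074e-01  4.790e-02 -1.000e-04] turn [ 0.0038 -0.0021  0.1291] n 1.0 q6 2.0
```

View pics/w2.png

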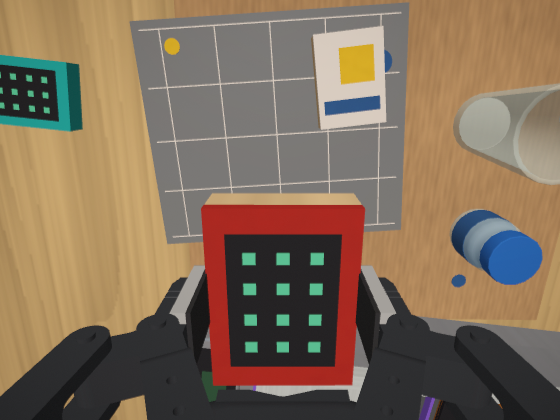

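The red panel is held level at (283,300) and the white one is undisturbed at (350,77). Next I'll look at the nests from the right of the bay.

```bash
python3 - <<'E'
from h import *
c=shot('wrist');P=cloud(c);s=status.state()
m=(c['img'][...,0]>120)&(c['img'][...,1]<60)&(P[...,2]>150)&(P[...,2]<260)
q=P[m];M=R.from_euler('xyz',s['ee_rot']).inv()
l=M.apply(q-s['tcp_pos']);zz=np.median(l[:,2]);l=l[abs(l[:,2]-zz)<4]
print('panel in tool',cv2.minAreaRect(l[:,:2].astype(np.float32)),zz)
rel([560,-70,250],-.11)
E
python3 -m handwheel '[[0.5,-0.13,0.02,-0.01,0,0,0.06],[0.5,-0.13,0.02,-0.01,0,0,0.06],[0.5,-0.13,0.02,-0.01,0,0,0.06],[0.5,-0.26,0.03,-0.025,0,0,0.129],[0.5,-0.26,0.03,-0.025,0,0,0.129],[0.5,-0.26,0.03,-0.025,0,0,0.129],[0.5,-0.387,0.034,-0.025,0,0,0.129],[0.5,-0.387,0.034,-0.025,0,0,0.129],[0.5,-0.387,0.034,-0.025,0,0,0.129],[0.5,-0.387,0.034,-0.025,0,0,0.129]]';python3 -m handwheel '[[0.5,0,0,0,0,0,0],[0.5,0,0,0,0,0,0],[0.5,0,0,0,0,0,0],[0.5,0,0,0,0,0,0]]'
python3 - <<'E'
from h import *
c=shot('wrist','w3.png');np.savez('w3.npz',**c)
for t in ['nest0','nest1','nest2','bay','start_top','cover_handle']:
    for d in tip_of('wrist',t)[:1]: print(t,np.round(d['pixel'],1),round(d['conf'],2),world(c,*d['pixel'],dict(bay=100,start_top=107,cover_handle=136.5).get(t,44)).round(1))
E
```

```text
panel in tool ((-1.6259574890136719, 1.5977859497070312), (81.4532470703125, 60.13460159301758), 0.03350643813610077) -18.017911522886635
shift [-0.3885  0.0378 -0.0322] turn [-0.0004  0.0002  0.1291] n 1.0 q6 2.0
time: 11.28
tcp_pos: [554.7, -72.9, 239.7]
ee_rot: [-3.136, 0.002, 1.456]
wrist_force: [0.7, 0.5, -1.3]
gripper_width: 58.7
grasp_force: 43.8
time: 11.62
tcp_pos: [555.6, -67.1, 241.9]
ee_rot: [-3.139, -0.001, 1.462]
wrist_force: [0.3, 0.4, -1.1]
gripper_width: 58.8
grasp_force: 43.8
nest0 [284.8 191.3] 0.89 [556.  -79.6  44. ]
nest1 [284.8 191.3] 0.89 [556.  -79.6  44. ]
nest2 [284.8 191.3] 0.89 [556.  -79.6  44. ]
bay [288.8  86.1] 0.57 [568.9  14.9 100. ]
start_top [138.3 223.1] 0.77 [436.9 -76.6 107. ]
cover_handle [454.5  88.5] 0.62 [674.4   1.3 136.5]
```

View pics/w3.png

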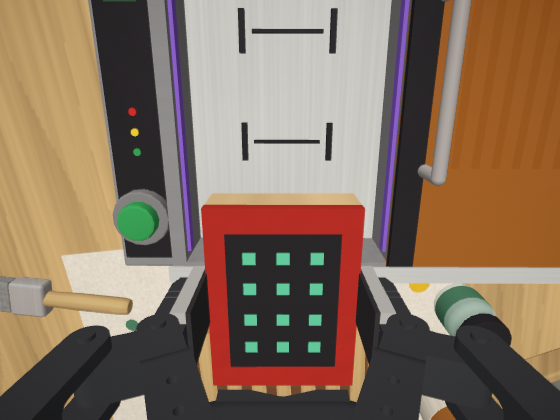

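The wrist view shows the tray dividers at (286,141) and (287,31), with stop pairs either side of each, and the red panel held square. The nest geometry comes from these dividers.

Run:
```python
from h import *
c=dict(np.load('w3.npz'))
g=cv2.cvtColor(c['img'],cv2.COLOR_RGB2GRAY)
D=[]
for (u0,u1,v0,v1) in[(235,342,5,58),(238,338,118,166)]:
    m=np.zeros_like(g);m[v0:v1,u0:u1]=g[v0:v1,u0:u1]<80
    n,l,s,ce=cv2.connectedComponentsWithStats(m)
    for i in range(1,n):
        if s[i,4]>40: p=world(c,*ce[i],47 if s[i,2]>40 else 49.5);D.append(p);print(s[i],ce[i].round(1),p.round(1))
```

```text
[238   8   7  45 269] [241.2  29.9] [534.8  64.2  49.5]
[329   9   8  44 273] [332.8  30.5] [610.7  55.4  49.5]
[252  29  71   4 284] [287.   30.5] [572.8  60.   47. ]
[242 123   6  37 199] [244.5 141. ] [524.7 -27.1  49.5]
[325 123   7  37 208] [328.3 140.9] [600.6 -35.3  49.5]
[254 140  66   3 197] [286.3 141. ] [562.6 -31.5  47. ]
```

Run:
```python
from h import *
rel([567.5,16,110],-.111);rel([567.5,16,51],-.111)
```

```text
shift [0.0846 0.0017 0.1335] turn [0.0003 0.     0.0019] n 0.0 q6 1.44
shift [0.0846 0.0016 0.1925] turn [0.0003 0.     0.0019] n 0.0 q6 1.44
```

```bash
python3 -m handwheel '[[0.5,0.04,0.001,0,0,0,0.002],[0.5,0.075,0.002,0.02,0,0,0.002],[0.5,0.085,0.002,0.05,0,0,0.002],[0.5,0.085,0.002,0.08,0,0,0.002],[0.5,0.085,0.002,0.105,0,0,0.002],[0.5,0.085,0.002,0.12,0,0,0.002],[0.5,0.085,0.002,0.12,0,0,0.002],[0.5,0.085,0.002,0.12,0,0,0.002]]'
python3 - <<'E'
from h import *
rel([567.5,16,51],-.111)
E
```

```text
time: 12.63
tcp_pos: [567.1, 16.0, 122.7]
ee_rot: [-3.14, 0.0, 1.459]
wrist_force: [1.0, -0.4, -0.6]
gripper_width: 58.6
grasp_force: 43.8
shift [0.     0.0005 0.0717] turn [-0.002   0.     -0.0007] n 0.0 q6 1.6
```

```bash
python3 -m handwheel '[[0.5,0,0,0.02,0,0,0],[0.5,0,0,0.04,0,0,0],[0.5,0,0,0.055,0,0,0],[0.5,0,0,0.063,0,0,0],[0.5,0,0,0.068,0,0,0],[0.5,0,0,0.072,0,0,0],[0.5,0,0,0.072,0,0,0],[0.5,0,0,0.072,0,0,0]]'; python3 -m handwheel '[[0.5,0,0,0.001,0,0,0],[0.5,0,0,0.002,0,0,0],[0.5,0,0,0.002,0,0,0]]'
```

```text
time: 13.3
tcp_pos: [568.7, 15.7, 52.3]
ee_rot: [3.14, -0.0, 1.459]
wrist_force: [0.4, 0.3, -0.8]
gripper_width: 59.4
grasp_force: 43.8
time: 13.55
tcp_pos: [568.7, 15.7, 50.2]
ee_rot: [3.14, 0.0, 1.459]
wrist_force: [-0.2, -0.5, 1.8]
gripper_width: 58.6
grasp_force: 44.2
```

```bash
python3 -m handwheel '[[0.5,0,0,0.0015,0,0,0],[0.5,0,0,0.0015,0,0,0]]'; python3 -m handwheel '[[0.85,0,0,0,0,0,0],[0.85,0,0,0,0,0,0],[0.85,0,0,0,0,0,0],[0.85,0,0,0,0,0,0],[0.85,0,0,-0.03,0,0,0],[1,0,0,-0.07,0,0,0],[1,0,0,-0.11,0,0,0],[1,0,0,-0.15,0,0,0],[1,0,0,-0.19,0,0,0],[1,0,0,-0.2,0,0,0]]'
python3 - <<'E'
from h import *
rel([570,320,250],0.13)
E
```

```text
time: 13.72
tcp_pos: [568.8, 15.7, 50.2]
ee_rot: [3.14, 0.0, 1.459]
wrist_force: [-3.7, 0.2, 12.4]
gripper_width: 58.4
grasp_force: 45.3
time: 14.55
tcp_pos: [571.6, 15.5, 255.3]
ee_rot: [3.13, -0.0, 1.459]
wrist_force: [0.7, 0.1, 1.1]
gripper_width: 85.3
grasp_force: 0.0
shift [ 0.3024 -0.0356  0.005 ] turn [ 0.0116  0.0011 -0.2419] n 1.9 q6 1.6
```

```bash
python3 -m handwheel '[[1,0.302,-0.036,0.005,0,0,-0.24],[1,0.302,-0.036,0.005,0,0,-0.24],[1,0.302,-0.036,0.005,0,0,-0.24],[1,0.302,-0.036,0.005,0,0,-0.24],[1,0.302,-0.036,0.005,0,0,-0.24],[1,0.302,-0.036,0.005,0,0,-0.24],[1,0.302,-0.036,0.005,0,0,-0.24],[1,0.302,-0.036,0.005,0,0,-0.24],[1,0.302,-0.036,0.005,0,0,-0.24],[1,0.302,-0.036,0.005,0,0,-0.24]]'; python3 -m handwheel '[[1,0,0,0,0,0,0],[1,0,0,0,0,0,0],[1,0,0,0,0,0,0],[1,0,0,0,0,0,0]]'
python3 - <<'E'
from h import *
c=shot('wrist');panels(c,18,36,(400,660,250,500));panels(c,60,75,(500,640,-130,150))
c=shot('top');panels(c,60,75,(500,640,-130,150));panels(c,18,36,(400,660,250,500))
rel([578,410.5,8],0.136)
E
```

```text
time: 15.38
tcp_pos: [565.3, 320.1, 241.8]
ee_rot: [-3.14, 0.001, 1.7]
wrist_force: [0.4, -0.7, 0.6]
gripper_width: 85.3
grasp_force: 0.0
time: 15.72
tcp_pos: [566.1, 318.6, 243.0]
ee_rot: [3.141, 0.0, 1.697]
wrist_force: [1.6, -0.4, 0.3]
gripper_width: 85.5
grasp_force: 0.0
patch px [307.  77.] col [180. 167. 140.] ctr [578.2 410.6] size [60.  79.6] short-axis yaw 0.136 z 26.0
patch px [276. 199.] col [111.  66.  57.] ctr [567.3  14.3] size [60.6 79.7] short-axis yaw -0.118 z 66.4
shift [0.0892 0.0234 0.235 ] turn [ 0.0002 -0.     -0.0093] n 0.1 q6 1.86
```

Red sits flat in nest1 at (567,14), top at z 66. White is next.

```bash
python3 -m handwheel '[[1,0.03,0.01,0.04,0,0,-0.009],[1,0.06,0.02,0.08,0,0,-0.009],[1,0.087,0.023,0.12,0,0,-0.009],[1,0.088,0.023,0.155,0,0,-0.009],[1,0.088,0.023,0.185,0,0,-0.009],[1,0.088,0.023,0.21,0,0,-0.009],[1,0.088,0.023,0.222,0,0,-0.009],[1,0.088,0.023,0.23,0,0,-0.009],[1,0.088,0.023,0.234,0,0,-0.009],[1,0.088,0.023,0.234,0,0,-0.009]]'; python3 -m handwheel '[[1,0,0,0,0,0,0],[0.5,0,0,0,0,0,0],[0.5,0,0,0,0,0,0],[0.5,0,0,0,0,0,0],[0.5,0,0,0,0,0,0],[0.5,0,0,0,0,0,0],[0.5,0,0,0,0,0,0]]' 40; python3 -m handwheel '[[0.5,0,0,-0.015,0,0,0],[0.5,0,0,-0.04,0,0,0],[0.5,0,0,-0.08,0,0,0],[0.5,0,0,-0.12,0,0,0],[0.5,0,0,-0.16,0,0,0],[0.5,0,0,-0.2,0,0,0],[0.5,0,0,-0.21,0,0,0],[0.5,0,0,-0.21,0,0,0]]'
python3 - <<'E'
from h import *
rel([577.5,106,220],-.111)
E
```

```text
time: 16.65
tcp_pos: [578.5, 410.3, 9.9]
ee_rot: [3.14, -0.001, 1.707]
wrist_force: [0.2, -0.4, 0.5]
gripper_width: 85.5
grasp_force: 0.0
time: 17.23
tcp_pos: [578.9, 410.9, 11.2]
ee_rot: [3.138, -0.001, 1.708]
wrist_force: [-1.0, -1.0, 6.7]
gripper_width: 58.9
grasp_force: 44.8
time: 17.9
tcp_pos: [580.1, 411.8, 225.0]
ee_rot: [3.132, -0.004, 1.708]
wrist_force: [0.4, 0.1, -0.7]
gripper_width: 58.4
grasp_force: 44.1
shift [-0.3025 -0.0444  0.0033] turn [ 0.0092 -0.0052  0.2481] n 2.0 q6 1.96
```

```bash
python3 -m handwheel '[[0.5,-0.302,-0.044,0.003,0,0,0.248],[0.5,-0.302,-0.044,0.003,0,0,0.248],[0.5,-0.302,-0.044,0.003,0,0,0.248],[0.5,-0.302,-0.044,0.003,0,0,0.248],[0.5,-0.302,-0.044,0.003,0,0,0.248],[0.5,-0.302,-0.044,0.003,0,0,0.248],[0.5,-0.302,-0.044,0.003,0,0,0.248],[0.5,-0.302,-0.044,0.003,0,0,0.248],[0.5,-0.302,-0.044,0.003,0,0,0.248],[0.5,-0.302,-0.044,0.003,0,0,0.248]]'; python3 -m handwheel '[[0.5,0,0,0.03,0,0,0],[0.5,0,0,0.06,0,0,0],[0.5,0,0,0.09,0,0,0],[0.5,0,0,0.1,0,0,0],[0.5,0,0,0.1,0,0,0],[0.5,0,0,0.1,0,0,0]]'
python3 - <<'E'
from h import *
rel([577.7,106,52],-.111)
c=shot('wrist');P=cloud(c);s=status.state()
M=R.from_euler('xyz',s['ee_rot']).inv();l=M.apply(P.reshape(-1,3)-s['tcp_pos']).reshape(P.shape)
m=(abs(l[...,2]+18)<5)&(abs(l[...,0])<50)&(abs(l[...,1])<34)
print(cv2.minAreaRect(l[m][:,:2].astype(np.float32)),np.median(l[m][:,2]))
E
```

```text
time: 18.73
tcp_pos: [573.8, 104.4, 213.8]
ee_rot: [-3.138, -0.0, 1.458]
wrist_force: [-0.5, 0.4, -0.2]
gripper_width: 58.6
grasp_force: 44.0
time: 19.23
tcp_pos: [574.6, 106.0, 115.4]
ee_rot: [-3.14, 0.0, 1.461]
wrist_force: [0.1, 0.3, -0.2]
gripper_width: 58.8
grasp_force: 44.0
shift [0.0003 0.0032 0.0634] turn [-0.0016  0.      0.0016] n 0.0 q6 1.75
((-0.13005828857421875, 0.045986175537109375), (67.94718170166016, 80.60433959960938), 89.82868194580078) -13.53672735554
```

```bash
python3 -m handwheel '[[0.5,0,0.003,0.01,0,0,0],[0.5,0,0.003,0.03,0,0,0],[0.5,0,0.003,0.045,0,0,0],[0.5,0,0.003,0.055,0,0,0],[0.5,0,0.003,0.061,0,0,0],[0.5,0,0.003,0.064,0,0,0],[0.5,0,0.003,0.064,0,0,0],[0.5,0,0.003,0.064,0,0,0]]'; python3 -m handwheel '[[0.5,0,0,0.001,0,0,0],[0.5,0,0,0.002,0,0,0],[0.5,0,0,0.002,0,0,0]]'
```

```text
time: 19.95
tcp_pos: [578.8, 104.6, 52.6]
ee_rot: [3.14, -0.0, 1.46]
wrist_force: [0.0, -0.1, -0.9]
gripper_width: 58.7
grasp_force: 44.0
time: 20.2
tcp_pos: [579.0, 104.7, 51.1]
ee_rot: [3.14, -0.0, 1.46]
wrist_force: [-0.8, 0.8, 3.9]
gripper_width: 58.7
grasp_force: 44.6
```

```bash
python3 -m handwheel '[[0.85,0,0,0,0,0,0],[0.85,0,0,0,0,0,0],[0.85,0,0,0,0,0,0],[0.85,0,0,0,0,0,0],[0.85,0,0,-0.03,0,0,0],[1,0,0,-0.07,0,0,0],[1,0,0,-0.11,0,0,0],[1,0,0,-0.15,0,0,0],[1,0,0,-0.19,0,0,0],[1,0,0,-0.2,0,0,0]]'
python3 -m handwheel '[[1,-0.04,0,0,0,0,0],[1,-0.08,0,0,0,0,0],[1,-0.12,0.02,0,0,0,0],[1,-0.16,0.04,0,0,0,0],[1,-0.18,0.05,0,0,0,0],[1,-0.18,0.05,0,0,0,0],[1,-0.18,0.05,0,0,0,0],[1,-0.18,0.05,0,0,0,0]]'
python3 - <<'E'
from h import *
c=shot('wrist','w4.png');panels(c,60,75,(500,640,-130,170))
P=cloud(c);m=(P[...,2]>132)&(P[...,2]<144)&(P[...,0]>640)&(P[...,0]<705)&(P[...,1]>-70)&(P[...,1]<80)
print(cv2.minAreaRect(P[m][:,:2].astype(np.float32)))
rel([674,2.5,119],-.111)
E
```

```text
time: 21.03
tcp_pos: [581.8, 105.0, 257.7]
ee_rot: [3.13, -0.002, 1.46]
wrist_force: [1.5, 0.4, 0.3]
gripper_width: 85.5
grasp_force: 0.0
time: 21.7
tcp_pos: [607.2, -79.4, 249.1]
ee_rot: [-3.14, -0.001, 1.46]
wrist_force: [-0.6, -0.4, -0.2]
gripper_width: 85.2
grasp_force: 0.0
patch px [222.   7.] col [184. 172. 160.] ctr [574.9  69.1] size [ 9.4 60.3] short-axis yaw 1.457 z 65.9
patch px [225.  77.] col [91. 43. 38.] ctr [568.5  14. ] size [60.5 79.9] short-axis yaw -0.115 z 66.1
patch px [216. 237.] col [111. 109. 108.] ctr [ 537.5 -125.7] size [ 1.7 75.3] short-axis yaw 1.459 z 67.8
((670.475341796875, -7.4044189453125), (109.49988555908203, 10.433725357055664), 83.66578674316406)
shift [0.0882 0.0576 0.1303] turn [-0.0013 -0.0005  0.0008] n 0.0 q6 1.45
```

View pics/w4.png

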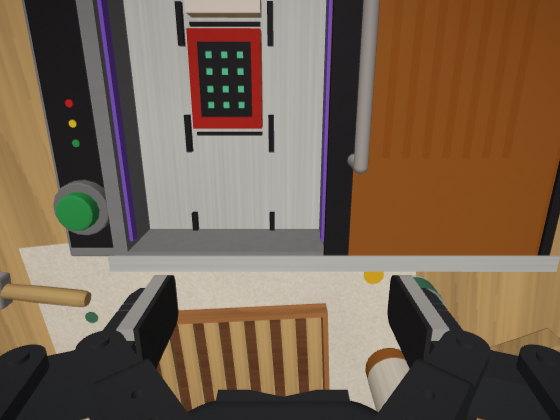

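Red lies squarely between the stops of nest1 (225,77). White's near edge shows beyond the divider at (222,7). I'll check white with the top camera and grip the handle to shut the cover.

```bash
python3 -m handwheel '[[1,0.04,0.03,0,0,0,0],[1,0.075,0.057,0.02,0,0,0],[1,0.088,0.058,0.05,0,0,0],[1,0.088,0.058,0.08,0,0,0],[1,0.088,0.058,0.105,0,0,0],[1,0.088,0.058,0.12,0,0,0],[1,0.088,0.058,0.128,0,0,0],[1,0.088,0.058,0.13,0,0,0],[1,0.088,0.058,0.13,0,0,0],[1,0.088,0.058,0.13,0,0,0]]'; python3 -m handwheel '[[0.05,0,0,0,0,0,0],[0.05,0,0,0,0,0,0],[0.05,0,0,0,0,0,0],[0.05,0,0,0,0,0,0],[0.05,0,0,0,0,0,0],[0.05,0,0,0,0,0,0],[0.05,0,0,0,0,0,0],[0.05,0,0,0,0,0,0],[0.05,0,0,0,0,0,0],[0.05,0,0,0,0,0,0]]'
python3 - <<'E'
from h import *
for n in('top','scene'): c=shot(n);panels(c,58,78,(480,640,-130,160));panels(c,16,36,(400,660,250,500))
E
```

```text
time: 22.58
tcp_pos: [676.1, 1.5, 121.5]
ee_rot: [3.139, -0.0, 1.46]
wrist_force: [0.5, -0.0, 0.1]
gripper_width: 85.5
grasp_force: 0.0
time: 23.42
tcp_pos: [674.0, 1.3, 120.0]
ee_rot: [-3.139, 0.0, 1.46]
wrist_force: [-5.5, -0.3, 5.3]
gripper_width: 8.2
grasp_force: 39.1
patch px [299. 247.] col [161. 146. 126.] ctr [580.7 103.7] size [64.  81.4] short-axis yaw -0.137 z 64.7
```

```bash
python3 -m handwheel '[[0.05,0,-0.01,0,0,0,0],[0.05,0,-0.03,0,0,0,0],[0.05,0,-0.055,0,0,0,0],[0.05,0,-0.08,0,0,0,0],[0.05,0,-0.105,0,0,0,0],[0.05,0,-0.13,0,0,0,0],[0.05,0,-0.15,0,0,0,0],[0.05,0,-0.165,0,0,0,0],[0.05,0,-0.175,0,0,0,0],[0.05,0,-0.18,0,0,0,0]]';  python3 -m handwheel '[[0.05,0,-0.003,0,0,0,0],[0.05,0,-0.006,0,0,0,0],[0.05,0,-0.008,0,0,0,0],[0.05,0,-0.008,0,0,0,0]]'
```

```text
time: 24.35
tcp_pos: [495.8, 21.1, 120.0]
ee_rot: [3.14, 0.0, 1.46]
wrist_force: [2.4, -1.2, -0.7]
gripper_width: 8.8
grasp_force: 40.0
time: 24.68
tcp_pos: [490.1, 21.8, 120.0]
ee_rot: [3.138, 0.0, 1.46]
wrist_force: [3.8, -2.0, -2.7]
gripper_width: 8.7
grasp_force: 39.9
```

```bash
python3 -m handwheel '[[0.05,0,-0.002,0,0,0,0],[0.05,0,-0.004,0,0,0,0],[0.05,0,-0.004,0,0,0,0]]'; python3 -m handwheel '[[0.05,0,0.003,0,0,0,0],[0.6,0,0.004,0,0,0,0],[0.6,0,0.004,0,0,0,0],[0.6,0,0.004,0,0,0,0],[0.6,0,0.004,-0.03,0,0,0],[0.6,0,0.004,-0.07,0,0,0],[0,0,0.004,-0.11,0,0,0],[0,0,0.004,-0.13,0,0,0],[0,0,0.004,-0.13,0,0,0],[0,0,0.004,-0.13,0,0,0]]'
python3 - <<'E'
from h import *
c=shot('wrist')
P=cloud(c);m=(P[...,2]>132)&(P[...,2]<144)&(P[...,0]>440)&(P[...,0]<605)&(P[...,1]>-70)&(P[...,1]<100)
print(cv2.minAreaRect(P[m][:,:2].astype(np.float32)))
for d in tip_of('wrist','start_top')[:1]: print(d,world(c,*d['pixel'],107))
rel([434.5,-76,125],-.111)
E
```

```text
time: 24.93
tcp_pos: [490.1, 21.7, 120.1]
ee_rot: [3.131, -0.0, 1.459]
wrist_force: [14.2, -1.6, -13.2]
gripper_width: 8.5
grasp_force: 39.2
time: 25.77
tcp_pos: [488.8, 22.2, 251.3]
ee_rot: [3.139, -0.0, 1.46]
wrist_force: [-0.0, 0.5, -0.0]
gripper_width: 3.2
grasp_force: 0.0
((490.3005676269531, 23.094566345214844), (128.65835571289062, 9.92233943939209), 83.55485534667969)
{'pixel': [234.4, 307.1], 'conf': 0.85} [434.50128224 -78.60578999 107.        ]
shift [-0.1035 -0.0409  0.1235] turn [-0.0029 -0.0001  0.0001] n 0.0 q6 1.59
```

```bash
python3 -m handwheel '[[0,-0.035,-0.015,0,0,0,0],[0,-0.07,-0.03,0,0,0,0],[0,-0.1,-0.04,0.03,0,0,0],[0,-0.104,-0.041,0.07,0,0,0],[0,-0.104,-0.041,0.1,0,0,0],[0,-0.104,-0.041,0.12,0,0,0],[0,-0.104,-0.041,0.125,0,0,0],[0,-0.104,-0.041,0.125,0,0,0],[0,-0.104,-0.041,0.125,0,0,0]]'; python3 -m handwheel '[[0,0,0,0.005,0,0,0],[0,0,0,0.01,0,0,0],[0,0,0,0.015,0,0,0],[0,0,0,0.02,0,0,0],[0,0,0,0.024,0,0,0],[0,0,0,0.026,0,0,0],[0,0,0,0.028,0,0,0],[0,0,0,0.028,0,0,0]]'
```

```text
time: 26.62
tcp_pos: [435.7, -76.5, 124.6]
ee_rot: [-3.14, -0.0, 1.46]
wrist_force: [0.8, 1.2, 0.1]
gripper_width: -0.1
grasp_force: 0.0
time: 27.28
tcp_pos: [437.1, -76.9, 99.7]
ee_rot: [3.14, 0.0, 1.46]
wrist_force: [-6.6, 2.2, 21.9]
gripper_width: -0.1
grasp_force: 10.6
```

```bash
python3 -m handwheel '[[0,0,0,0,0,0,0],[0,0,0,-0.02,0,0,0],[0,0,0,-0.06,0,0,0],[0,0,0,-0.1,0,0,0],[0,0,0,-0.14,0,0,0],[0,0,0,-0.18,0,0,0],[0,0,0,-0.18,0,0,0],[0,0,0,-0.18,0,0,0],[0,0,0,-0.18,0,0,0],[0,0,0,-0.18,0,0,0]]'; for i in 1 2 3 4; do python3 -m handwheel '[[1,0,0,0,0,0,0],[1,0,0,0,0,0,0],[1,0,0,0,0,0,0],[1,0,0,0,0,0,0],[1,0,0,0,0,0,0],[1,0,0,0,0,0,0],[1,0,0,0,0,0,0],[1,0,0,0,0,0,0],[1,0,0,0,0,0,0],[1,0,0,0,0,0,0]]' |head -1; done
python3 - <<'E'
from h import *
c=shot('wrist','w5.png')
P=cloud(c)
m=(P[...,2]>132)&(P[...,2]<144)&(P[...,0]>440)&(P[...,0]<605)&(P[...,1]>-70)&(P[...,1]<100)
print(cv2.minAreaRect(P[m][:,:2].astype(np.float32)))
rel([490,22,240],-.111); rel([490,22,119],-.111)
E
```

```text
time: 28.12
tcp_pos: [434.9, -76.4, 275.0]
ee_rot: [-3.138, -0.001, 1.46]
wrist_force: [-0.9, 0.3, -0.8]
gripper_width: -0.2
grasp_force: 0.0
time: 28.95
time: 29.78
time: 30.62
time: 31.45
((488.4281005859375, 7.164989471435547), (98.67538452148438, 10.234572410583496), 83.5149917602539)
shift [0.1041 0.0426 0.0368] turn [-0. -0.  0.] n 0.0 q6 1.36
shift [0.1041 0.0426 0.1578] turn [-0. -0.  0.] n 0.0 q6 1.36
```

View pics/w5.png

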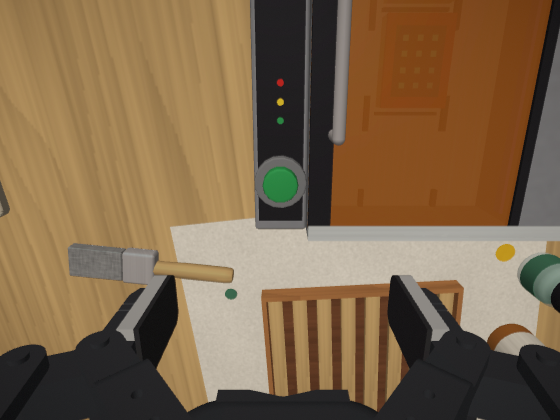

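The button is back up at (280,184) and the cover stayed shut for about 4 s, with the red panel visible through it. Next I'll open it again.

```bash
python3 -m handwheel '[[1,0.04,0.015,0,0,0,0],[1,0.08,0.03,0.01,0,0,0],[1,0.104,0.0425,0.04,0,0,0],[1,0.104,0.0425,0.08,0,0,0],[1,0.104,0.0425,0.11,0,0,0],[1,0.104,0.0425,0.135,0,0,0],[1,0.104,0.0425,0.15,0,0,0],[1,0.104,0.0425,0.156,0,0,0],[1,0.104,0.0425,0.158,0,0,0],[1,0.104,0.0425,0.158,0,0,0]]'; python3 -m handwheel '[[0.05,0,0,0,0,0,0],[0.05,0,0,0,0,0,0],[0.05,0,0,0,0,0,0],[0.05,0,0,0,0,0,0],[0.05,0,0,0,0,0,0],[0.05,0,0,0,0,0,0],[0.05,0,0,0,0,0,0],[0.05,0,0,0,0,0,0],[0.05,0,0,0,0,0,0],[0.05,0,0,0,0,0,0]]'; python3 -m handwheel '[[0.05,0,0.01,0,0,0,0],[0.05,0,0.03,0,0,0,0],[0.05,0,0.055,0,0,0,0],[0.05,0,0.08,0,0,0,0],[0.05,0,0.105,0,0,0,0],[0.05,0,0.13,0,0,0,0],[0.05,0,0.15,0,0,0,0],[0.05,0,0.165,0,0,0,0],[0.05,0,0.175,0,0,0,0],[0.05,0,0.18,0,0,0,0]]';  python3 -m handwheel '[[0.05,0,0.003,0,0,0,0],[0.05,0,0.006,0,0,0,0],[0.05,0,0.008,0,0,0,0],[0.05,0,0.008,0,0,0,0]]'
```

```text
time: 32.33
tcp_pos: [490.1, 21.8, 119.1]
ee_rot: [3.141, -0.0, 1.46]
wrist_force: [0.7, 0.7, 1.1]
gripper_width: 85.3
grasp_force: 0.0
time: 33.17
tcp_pos: [490.2, 21.8, 119.2]
ee_rot: [3.141, 0.0, 1.46]
wrist_force: [-0.6, -0.0, 4.2]
gripper_width: 8.9
grasp_force: 39.1
time: 34.0
tcp_pos: [670.1, 1.8, 119.2]
ee_rot: [3.141, -0.0, 1.46]
wrist_force: [-1.4, 0.6, 6.1]
gripper_width: 8.3
grasp_force: 39.7
time: 34.33
tcp_pos: [673.9, 1.4, 119.2]
ee_rot: [-3.136, 0.0, 1.46]
wrist_force: [-7.0, -0.2, 8.6]
gripper_width: 8.5
grasp_force: 40.1
```

```bash
python3 -m handwheel '[[0.05,0,-0.004,0,0,0,0],[0.6,0,-0.005,0,0,0,0],[0.6,0,-0.005,0,0,0,0],[0.6,0,-0.005,0,0,0,0],[0.6,0,-0.005,-0.04,0,0,0],[1,0,-0.005,-0.08,0,0,0],[1,0,-0.03,-0.12,0,0,0],[1,0,-0.07,-0.14,0,0,0],[1,0,-0.105,-0.14,0,0,0],[1,0,-0.105,-0.14,0,0,0]]'; python3 -m handwheel '[[1,0.01,0,0,0,0,0],[1,0.01,0,0,0,0,0],[1,0.01,0,0,0,0,0]]'
python3 - <<'E'
from h import *
c=shot('wrist');panels(c,58,75,(500,640,-130,170))
rel([567.5,14.5,49],-.111)
c=shot('top','t2.png');panels(c,10,30,(360,640,-470,-230))
P=cloud(c);m=(P[...,2]>17)&(P[...,2]<28)&(P[...,0]>340)&(P[...,0]<660)&(P[...,1]>-480)&(P[...,1]<-230)
print(m.sum(),P[m].min(0),P[m].max(0))
cr=c['img'][165:275,330:430][:,:,::-1];cv2.imwrite('pics/rack.png',cv2.resize(cr,None,fx=5,fy=5,interpolation=cv2.INTER_CUBIC))
E
```

```text
time: 35.17
tcp_pos: [564.5, 13.9, 259.3]
ee_rot: [-3.135, -0.0, 1.461]
wrist_force: [-1.2, -0.2, -1.6]
gripper_width: 85.5
grasp_force: 0.0
time: 35.42
tcp_pos: [574.3, 23.1, 258.5]
ee_rot: [3.141, -0.0, 1.461]
wrist_force: [-0.4, -0.7, -0.6]
gripper_width: 85.3
grasp_force: 0.0
patch px [278.  24.] col [65. 64. 64.] ctr [583.4 155. ] size [  0.7 113.7] short-axis yaw 1.459 z 67.5
patch px [278.  86.] col [197. 185. 156.] ctr [579.  104.4] size [60.1 79.9] short-axis yaw -0.111 z 66.0
patch px [278. 188.] col [103.  51.  44.] ctr [568.6  13.8] size [60.2 80.4] short-axis yaw -0.117 z 66.0
patch px [262. 319.] col [126. 123. 123.] ctr [ 537.2 -125.8] size [ 2.9 74.8] short-axis yaw 1.462 z 66.9
shift [-0.009  -0.0059  0.2093] turn [-0.0001  0.0001  0.0006] n 0.0 q6 1.61
885 [ 378.86051041 -465.72719819   17.00861838] [ 638.88949917 -238.1268347    27.92898671]
```

View pics/rack.png

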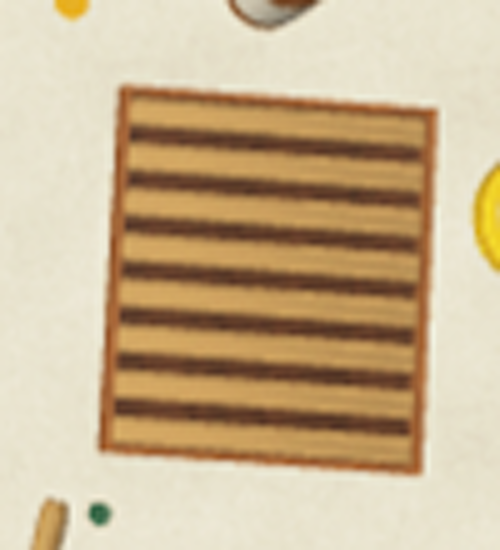

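White (579,104) and red (569,14) are flat in their nests. The rack crop shows corners at (122,87), (437,108), (420,472) and (100,451), empty, yaw about -0.06. I'll pick red now.

```bash
python3 -m handwheel '[[1,-0.009,-0.0055,0.04,0,0,0],[1,-0.009,-0.0055,0.08,0,0,0],[1,-0.009,-0.0055,0.12,0,0,0],[1,-0.009,-0.0055,0.15,0,0,0],[1,-0.009,-0.0055,0.175,0,0,0],[1,-0.009,-0.0055,0.193,0,0,0],[1,-0.009,-0.0055,0.203,0,0,0],[1,-0.009,-0.0055,0.208,0,0,0],[1,-0.009,-0.0055,0.208,0,0,0],[1,-0.009,-0.0055,0.208,0,0,0]]'; python3 -m handwheel '[[0.5,0,0,0,0,0,0],[0.5,0,0,0,0,0,0],[0.5,0,0,0,0,0,0],[0.5,0,0,0,0,0,0],[0.5,0,0,0,0,0,0],[0.5,0,0,0,0,0,0],[0.5,0,0,0,0,0,0]]' 40; python3 -m handwheel '[[0.5,0,0,-0.015,0,0,0],[0.5,0,0,-0.04,0,0,0],[0.5,0,0,-0.08,0,0,0],[0.5,0,0,-0.12,0,0,0],[0.5,0,0,-0.16,0,0,0],[0.5,0,0,-0.2,0,0,0],[0.5,0,0,-0.2,0,0,0],[0.5,0,0,-0.2,0,0,0]]'
python3 - <<'E'
from h import *
c=shot('top')
cs=[world(c,u/5+330,v/5+165,22) for u,v in[(122,87),(437,108),(420,472),(100,451)]]
print(np.round(cs,1));ctr=np.mean(cs,0);e=(cs[0]+cs[1]-cs[2]-cs[3]);yaw=np.arctan2(e[1],e[0]);print(ctr,yaw,np.linalg.norm(cs[0]-cs[3]),np.linalg.norm(cs[0]-cs[1]))
ex=np.array([np.cos(yaw),np.sin(yaw)]);ey=np.array([-ex[1],ex[0]])
for s in(46,-46): print(ctr[:2]+s*ey)
rel([*(ctr[:2]-46*ey),200],yaw)
E
```

```text
time: 36.35
tcp_pos: [568.1, 14.2, 51.5]
ee_rot: [3.14, -0.0, 1.46]
wrist_force: [0.2, -0.4, 0.0]
gripper_width: 85.2
grasp_force: 0.0
time: 36.93
tcp_pos: [568.6, 14.2, 52.6]
ee_rot: [3.138, -0.0, 1.46]
wrist_force: [-0.1, 0.4, 6.2]
gripper_width: 58.6
grasp_force: 44.1
time: 37.6
tcp_pos: [569.1, 14.1, 254.5]
ee_rot: [3.134, -0.0, 1.46]
wrist_force: [-0.1, -0.6, -1.2]
gripper_width: 58.5
grasp_force: 43.4
[[ 634.3 -250.3   22. ]
 [ 624.2 -465.7   22. ]
 [ 377.7 -451.2   22. ]
 [ 388.2 -235.9   22. ]]
[ 506.10741533 -350.75791532   22.        ] -0.05875453219351181 246.48606014425442 215.66215223392635
[ 508.80856908 -304.83729066]
[ 503.40626158 -396.67853997]
shift [-0.4155 -0.0181  0.0517] turn [ 0.0022  0.     -0.0522] n 0.4 q6 1.59
```

```bash
python3 -m handwheel '[[0.5,-0.4,-0.017,0.03,0,0,-0.052],[0.5,-0.4,-0.017,0.03,0,0,-0.052],[0.5,-0.4,-0.017,0.03,0,0,-0.052],[0.5,-0.4,-0.017,0.03,0,0,-0.052],[0.5,-0.4,-0.017,0.03,0,0,-0.052],[0.5,-0.4,-0.017,0.03,0,0,-0.052],[0.5,-0.4,-0.017,0.03,0,0,-0.052],[0.5,-0.4,-0.017,0.03,0,0,-0.052],[0.5,-0.4,-0.017,0.03,0,0,-0.052],[0.5,-0.4,-0.017,0.03,0,0,-0.052]]'; python3 -m handwheel '[[0.5,-0.015,0,0.02,0,0,0],[0.5,-0.015,0,0.06,0,0,0],[0.5,-0.015,0,0.1,0,0,0],[0.5,-0.015,0,0.13,0,0,0],[0.5,-0.015,0,0.14,0,0,0],[0.5,-0.015,0,0.14,0,0,0],[0.5,-0.015,0,0.14,0,0,0],[0.5,-0.015,0,0.14,0,0,0]]'
python3 - <<'E'
from h import *
rel([503.5,-396.5,24.5],-0.059)
E
```

```text
time: 38.48
tcp_pos: [503.2, -383.9, 217.1]
ee_rot: [-3.137, -0.002, 1.509]
wrist_force: [1.3, 0.6, -0.1]
gripper_width: 58.6
grasp_force: 43.4
time: 39.15
tcp_pos: [506.1, -397.3, 82.7]
ee_rot: [3.139, 0.002, 1.512]
wrist_force: [0.2, -1.6, -0.7]
gripper_width: 59.2
grasp_force: 43.4
shift [ 0.0008 -0.0028  0.0581] turn [0.0024 0.002  0.0002] n 0.0 q6 0.86
```

```bash
python3 -m handwheel '[[0.5,0,-0.002,0.02,0,0,0],[0.5,0,-0.003,0.035,0,0,0],[0.5,0,-0.003,0.047,0,0,0],[0.5,0,-0.003,0.054,0,0,0],[0.5,0,-0.003,0.058,0,0,0],[0.5,0,-0.003,0.058,0,0,0],[0.5,0,-0.003,0.058,0,0,0]]'; python3 -m handwheel '[[0.5,0,0,0.001,0,0,0],[0.5,0,0,0.002,0,0,0],[0.5,0,0,0.002,0,0,0]]'
```

```text
time: 39.73
tcp_pos: [502.6, -396.7, 23.7]
ee_rot: [3.14, 0.001, 1.512]
wrist_force: [1.6, -0.2, -0.4]
gripper_width: 58.9
grasp_force: 43.4
time: 39.98
tcp_pos: [502.6, -396.9, 22.7]
ee_rot: [3.14, 0.001, 1.512]
wrist_force: [-1.6, 0.4, 6.0]
gripper_width: 58.7
grasp_force: 44.1
```

```bash
python3 -m handwheel '[[0.85,0,0,0,0,0,0],[0.85,0,0,0,0,0,0],[0.85,0,0,0,0,0,0],[0.85,0,0,0,0,0,0],[0.85,0,0,-0.03,0,0,0],[1,0,0,-0.07,0,0,0],[1,0,0,-0.11,0,0,0],[1,0,0,-0.15,0,0,0],[1,0,0,-0.19,0,0,0],[1,0,0,-0.23,0,0,0]]'
python3 - <<'E'
from h import *
c=shot('wrist');panels(c,28,45,(400,620,-460,-240))
rel([578,30,250],-.111)
E
```

```text
time: 40.82
tcp_pos: [501.5, -395.8, 252.6]
ee_rot: [-3.141, -0.0, 1.512]
wrist_force: [0.7, -0.2, -0.5]
gripper_width: 85.1
grasp_force: 0.0
patch px [284. 174.] col [73. 31. 26.] ctr [ 502.7 -397.1] size [60. 80.] short-axis yaw -0.061 z 36.0
shift [0.4328 0.0475 0.0091] turn [0.0117 0.0095 0.0521] n 0.4 q6 0.86
```

```bash
python3 -m handwheel '[[1,0.4,0.04,0,0,0,0.052],[1,0.4,0.04,0,0,0,0.052],[1,0.4,0.04,0,0,0,0.052],[1,0.4,0.04,0,0,0,0.052],[1,0.4,0.04,0,0,0,0.052],[1,0.4,0.04,0,0,0,0.052],[1,0.4,0.04,0,0,0,0.052],[1,0.4,0.04,0,0,0,0.052],[1,0.4,0.04,0,0,0,0.052],[1,0.4,0.04,0,0,0,0.052]]'; python3 -m handwheel '[[1,0.033,0.01,0,0,0,0],[1,0.033,0.01,0,0,0,0],[1,0.033,0.01,0,0,0,0],[1,0.033,0.01,0,0,0,0]]'
python3 - <<'E'
from h import *
c=shot('wrist');panels(c,58,75,(500,640,-100,150))
rel([578.5,104.4,51],-.111)
E
```

```text
time: 41.7
tcp_pos: [565.2, 4.3, 250.5]
ee_rot: [-3.141, -0.001, 1.462]
wrist_force: [0.9, 0.0, -1.0]
gripper_width: 85.3
grasp_force: 0.0
time: 42.03
tcp_pos: [578.7, 32.3, 250.3]
ee_rot: [-3.141, 0.001, 1.46]
wrist_force: [-0.7, -0.3, -0.5]
gripper_width: 85.3
grasp_force: 0.0
patch px [274.  98.] col [192. 180. 151.] ctr [579.  104.4] size [60.1 80.1] short-axis yaw -0.112 z 66.0
shift [ 0.0723 -0.0081  0.1994] turn [-0.0008  0.0005 -0.0007] n 0.0 q6 1.63
```

```bash
python3 -m handwheel '[[1,0.035,-0.004,0.02,0,0,0],[1,0.065,-0.008,0.05,0,0,0],[1,0.0715,-0.008,0.09,0,0,0],[1,0.0715,-0.008,0.125,0,0,0],[1,0.0715,-0.008,0.155,0,0,0],[1,0.0715,-0.008,0.178,0,0,0],[1,0.0715,-0.008,0.192,0,0,0],[1,0.0715,-0.008,0.1985,0,0,0],[1,0.0715,-0.008,0.1985,0,0,0],[1,0.0715,-0.008,0.1985,0,0,0]]'; python3 -m handwheel '[[0.5,0,0,0,0,0,0],[0.5,0,0,0,0,0,0],[0.5,0,0,0,0,0,0],[0.5,0,0,0,0,0,0],[0.5,0,0,0,0,0,0],[0.5,0,0,0,0,0,0],[0.5,0,0,0,0,0,0]]' 40; python3 -m handwheel '[[0.5,0,0,-0.015,0,0,0],[0.5,0,0,-0.04,0,0,0],[0.5,0,0,-0.08,0,0,0],[0.5,0,0,-0.12,0,0,0],[0.5,0,0,-0.16,0,0,0],[0.5,0,0,-0.2,0,0,0],[0.5,0,0,-0.2,0,0,0],[0.5,0,0,-0.2,0,0,0]]'
python3 - <<'E'
from h import *
rel([508.8,-304.5,200],-.059)
E
```

```text
time: 42.92
tcp_pos: [579.3, 103.5, 52.8]
ee_rot: [3.141, -0.0, 1.458]
wrist_force: [0.1, 0.7, -0.9]
gripper_width: 85.3
grasp_force: 0.0
time: 43.5
tcp_pos: [580.6, 104.4, 54.3]
ee_rot: [3.138, -0.0, 1.46]
wrist_force: [-1.1, -1.2, 5.5]
gripper_width: 58.6
grasp_force: 43.7
time: 44.17
tcp_pos: [581.3, 104.7, 256.3]
ee_rot: [3.134, -0.001, 1.46]
wrist_force: [0.6, 0.2, -1.3]
gripper_width: 58.5
grasp_force: 43.5
shift [-0.4148 -0.0272  0.0555] turn [ 0.0079 -0.0012 -0.0518] n 0.4 q6 1.75
```

```bash
python3 -m handwheel '[[0.5,-0.4,-0.026,0.03,0,0,-0.052],[0.5,-0.4,-0.026,0.03,0,0,-0.052],[0.5,-0.4,-0.026,0.03,0,0,-0.052],[0.5,-0.4,-0.026,0.03,0,0,-0.052],[0.5,-0.4,-0.026,0.03,0,0,-0.052],[0.5,-0.4,-0.026,0.03,0,0,-0.052],[0.5,-0.4,-0.026,0.03,0,0,-0.052],[0.5,-0.4,-0.026,0.03,0,0,-0.052],[0.5,-0.4,-0.026,0.03,0,0,-0.052],[0.5,-0.4,-0.026,0.03,0,0,-0.052]]'; python3 -m handwheel '[[0.5,-0.015,0,0.02,0,0,0],[0.5,-0.015,0,0.05,0,0,0],[0.5,-0.015,0,0.07,0,0,0],[0.5,-0.015,0,0.07,0,0,0],[0.5,-0.015,0,0.07,0,0,0],[0.5,-0.015,0,0.07,0,0,0]]'
python3 - <<'E'
from h import *
rel([508.5,-304.5,26],-0.059)
for n in('top','scene'):c=shot(n);panels(c,28,45,(370,640,-470,-230))
E
```

```text
time: 45.0
tcp_pos: [506.5, -292.9, 219.5]
ee_rot: [-3.138, -0.001, 1.509]
wrist_force: [0.5, -0.8, -0.9]
gripper_width: 58.6
grasp_force: 43.5
time: 45.5
tcp_pos: [507.9, -304.9, 152.3]
ee_rot: [-3.141, -0.0, 1.512]
wrist_force: [0.2, 1.0, -0.1]
gripper_width: 58.7
grasp_force: 43.5
shift [0.0004 0.0007 0.1263] turn [-0.0004 -0.0003  0.0004] n 0.0 q6 0.98
```

Run:
```python
from h import *
for n in('top','scene'):
    c=shot(n,n+'3.png');u,v=np.round(project(c,[503,-397,36])).astype(int);print(n,u,v,c['img'][v,u],world(c,u,v).round(0))
    P=cloud(c);i=c['img'].astype(int);m=(i[...,0]>120)&(i[...,1]<60)&(i[...,2]<60)&(P[...,1]<-200)
    print(m.sum(),P[m].mean(0) if m.any() else '')
c=cv2.imread('pics/scene3.png');cv2.imwrite('pics/s3c.png',cv2.resize(c[110:260,110:310],None,fx=3.5,fy=3.5))
```

```text
top 399 222 [153 141 115] [ 462. -227.  626.]
376 [ 316.40757812 -616.31975191   70.96825664]
scene 189 178 [28 43 36] [ 503. -397.   33.]
39 [ 394.41593072 -505.59112064   57.89103675]
```

View pics/s3c.png

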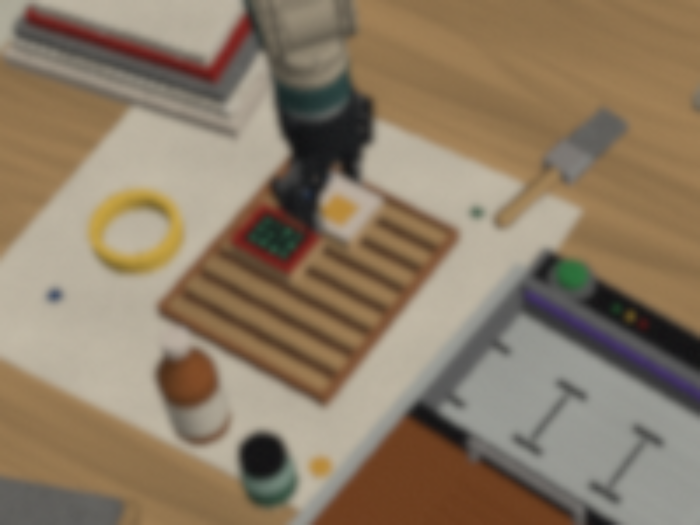

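Red is on the rack where I placed it (275,238). White is held above, the bay is empty, and the bystanders are in place. I'll lower white.

```bash
python3 -m handwheel '[[0.5,0,0.001,0.03,0,0,0],[0.5,0,0.001,0.06,0,0,0],[0.5,0,0.001,0.085,0,0,0],[0.5,0,0.001,0.105,0,0,0],[0.5,0,0.001,0.117,0,0,0],[0.5,0,0.001,0.123,0,0,0],[0.5,0,0.001,0.126,0,0,0],[0.5,0,0.001,0.126,0,0,0],[0.5,0,0.001,0.126,0,0,0]]'; python3 -m handwheel '[[0.5,0,0,0.001,0,0,0],[0.5,0,0,0.002,0,0,0],[0.5,0,0,0.002,0,0,0]]'
```

```text
time: 46.45
tcp_pos: [510.0, -306.1, 27.7]
ee_rot: [3.139, 0.001, 1.512]
wrist_force: [-1.1, -0.4, -0.1]
gripper_width: 58.5
grasp_force: 43.5
time: 46.7
tcp_pos: [509.3, -305.6, 25.0]
ee_rot: [3.141, 0.001, 1.512]
wrist_force: [-0.4, 0.7, -1.0]
gripper_width: 58.4
grasp_force: 43.5
```

```bash
python3 -m handwheel '[[0.5,0,0,0.001,0,0,0],[0.5,0,0,0.0015,0,0,0],[0.5,0,0,0.0015,0,0,0]]'; python3 -m handwheel '[[0.85,0,0,0,0,0,0],[0.85,0,0,0,0,0,0],[0.85,0,0,0,0,0,0],[0.85,0,0,0,0,0,0],[0.85,0,0,-0.03,0,0,0],[1,0,0,-0.07,0,0,0],[1,0,0,-0.11,0,0,0],[1,0,0,-0.15,0,0,0],[1,0,0,-0.19,0,0,0],[1,0,0,-0.23,0,0,0]]'; python3 -m handwheel '[[1,-0.04,0,0,0,0,0],[1,-0.06,0,0,0,0,0],[1,-0.06,0,0,0,0,0],[1,-0.06,0,0,0,0,0]]'
python3 - <<'E'
from h import *
c=shot('wrist','w6.png');panels(c,28,45,(400,620,-460,-240))
rel([674,2,250],-.111)
E
```

```text
time: 46.95
tcp_pos: [509.3, -305.6, 24.4]
ee_rot: [3.141, 0.001, 1.512]
wrist_force: [-1.5, 1.4, 6.9]
gripper_width: 58.6
grasp_force: 44.3
time: 47.78
tcp_pos: [508.5, -305.0, 254.6]
ee_rot: [-3.141, -0.0, 1.512]
wrist_force: [0.2, 0.3, 0.2]
gripper_width: 85.5
grasp_force: 0.0
time: 48.12
tcp_pos: [505.1, -365.8, 252.4]
ee_rot: [-3.141, -0.001, 1.51]
wrist_force: [0.8, -0.6, 0.1]
gripper_width: 85.4
grasp_force: 0.0
patch px [283. 110.] col [152. 138. 115.] ctr [ 509.4 -305.8] size [60.1 79.8] short-axis yaw -0.057 z 36.0
patch px [282. 202.] col [73. 32. 27.] ctr [ 502.7 -397.1] size [60.  80.2] short-axis yaw -0.061 z 35.9
shift [0.3763 0.1469 0.0024] turn [-0.0012 -0.0015  0.0513] n 0.4 q6 0.9
```

View pics/w6.png

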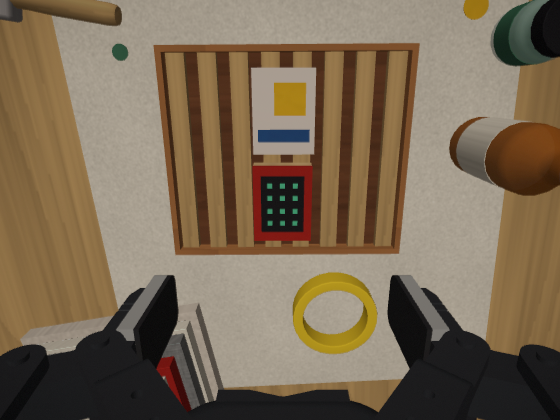

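Both panels lie flat, face up and side by side in the rack: white at (283,110), red at (282,202). Last step is shutting the cover.

```bash
python3 -m handwheel '[[1,0.376,0.147,0,0,0,0.051],[1,0.376,0.147,0,0,0,0.051],[1,0.376,0.147,0,0,0,0.051],[1,0.376,0.147,0,0,0,0.051],[1,0.376,0.147,0,0,0,0.051],[1,0.376,0.147,0,0,0,0.051],[1,0.376,0.147,0,0,0,0.051],[1,0.376,0.147,0,0,0,0.051],[1,0.376,0.147,0,0,0,0.051],[1,0.376,0.147,0,0,0,0.051]]'; python3 -m handwheel '[[1,0,0,0,0,0,0],[1,0,0,0,0,0,0],[1,0,0,0,0,0,0]]'
python3 - <<'E'
from h import *
rel([674,2,119],-.111)
E
```

```text
time: 49.0
tcp_pos: [674.1, 6.3, 252.0]
ee_rot: [-3.14, -0.001, 1.464]
wrist_force: [-0.3, -1.0, 0.1]
gripper_width: 85.8
grasp_force: 0.0
time: 49.25
tcp_pos: [673.3, 2.1, 252.1]
ee_rot: [-3.14, 0.0, 1.462]
wrist_force: [0.2, -0.3, -0.2]
gripper_width: 85.7
grasp_force: 0.0
shift [0.     0.001  0.1331] turn [-0.002   0.0005  0.0022] n 0.0 q6 1.59
```

```bash
python3 -m handwheel '[[1,0,0,0.04,0,0,0.002],[1,0,0,0.075,0,0,0.002],[1,0,0,0.1,0,0,0.002],[1,0,0,0.118,0,0,0.002],[1,0,0,0.128,0,0,0.002],[1,0,0,0.133,0,0,0.002],[1,0,0,0.133,0,0,0.002],[1,0,0,0.133,0,0,0.002]]'; python3 -m handwheel '[[0.05,0,0,0,0,0,0],[0.05,0,0,0,0,0,0],[0.05,0,0,0,0,0,0],[0.05,0,0,0,0,0,0],[0.05,0,0,0,0,0,0],[0.05,0,0,0,0,0,0],[0.05,0,0,0,0,0,0],[0.05,0,0,0,0,0,0],[0.05,0,0,0,0,0,0],[0.05,0,0,0,0,0,0]]' 40; python3 -m handwheel '[[0.05,0,-0.01,0,0,0,0],[0.05,0,-0.03,0,0,0,0],[0.05,0,-0.055,0,0,0,0],[0.05,0,-0.08,0,0,0,0],[0.05,0,-0.105,0,0,0,0],[0.05,0,-0.13,0,0,0,0],[0.05,0,-0.15,0,0,0,0],[0.05,0,-0.165,0,0,0,0],[0.05,0,-0.175,0,0,0,0],[0.05,0,-0.18,0,0,0,0]]';  python3 -m handwheel '[[0.05,0,-0.003,0,0,0,0],[0.05,0,-0.006,0,0,0,0],[0.05,0,-0.009,0,0,0,0],[0.05,0,-0.009,0,0,0,0]]'
```

```text
time: 49.92
tcp_pos: [675.0, 0.9, 121.1]
ee_rot: [3.14, -0.0, 1.458]
wrist_force: [0.3, 0.3, -0.1]
gripper_width: 85.6
grasp_force: 0.0
time: 50.75
tcp_pos: [674.0, 1.6, 120.1]
ee_rot: [-3.141, -0.0, 1.459]
wrist_force: [-2.8, 1.2, 3.9]
gripper_width: 8.5
grasp_force: 39.1
time: 51.58
tcp_pos: [494.6, 21.6, 120.0]
ee_rot: [3.14, 0.0, 1.459]
wrist_force: [1.9, -0.0, -0.9]
gripper_width: 8.4
grasp_force: 40.0
time: 51.92
tcp_pos: [490.2, 22.1, 120.1]
ee_rot: [3.135, -0.0, 1.458]
wrist_force: [8.9, -0.3, -6.7]
gripper_width: 8.6
grasp_force: 39.6
```

At the stop. Release gently, retreat, verify.

```bash
python3 -m handwheel '[[0.05,0,0.003,0,0,0,0],[0.6,0,0.003,0,0,0,0],[0.6,0,0.003,0,0,0,0],[0.6,0,0.003,0,0,0,0],[0.6,0,0.003,-0.03,0,0,0],[0.6,0,0.003,-0.07,0,0,0],[1,0,0.003,-0.11,0,0,0],[1,0,0.003,-0.14,0,0,0],[1,0,0.003,-0.14,0,0,0],[1,0,0.003,-0.14,0,0,0]]'
python3 - <<'E'
from h import *
c=shot('wrist')
P=cloud(c);m=(P[...,2]>132)&(P[...,2]<144)&(P[...,0]>440)&(P[...,0]<605)&(P[...,1]>-70)&(P[...,1]<100)
print(cv2.minAreaRect(P[m][:,:2].astype(np.float32)))
c=shot('top');panels(c,28,45,(370,640,-470,-230));c=shot('scene');panels(c,28,45,(370,640,-470,-230))
E
```

```text
time: 52.75
tcp_pos: [490.8, 22.2, 262.0]
ee_rot: [3.137, -0.0, 1.459]
wrist_force: [0.5, -0.1, -0.6]
gripper_width: 85.4
grasp_force: 0.0
((490.2264099121094, 23.129905700683594), (128.54718017578125, 9.582958221435547), 83.79894256591797)
patch px [371. 220.] col [211. 197. 164.] ctr [ 507.7 -304.5] size [60.  80.6] short-axis yaw -0.066 z 36.0
patch px [398. 222.] col [109.  61.  48.] ctr [ 501.2 -395.8] size [59.5 80.9] short-axis yaw -0.05 z 35.5
```

Cover shut (handle at 490.2, as at its end stop), both panels flat in the rack.

```bash
python3 -c "
from station import bot
print(bot.sign_off())"
```

```text
the job is handed in; nothing more can be done
None
```

The job is done and handed in: both panels present this time (red panel_b and white panel_c; panel_a was absent) were cured with the cover shut for about 4 s after the button press, they now lie flat, face up and side by side in the drying tray, and the cover is shut again.

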